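# Cover the plaster jar and hold the turntable's index plunger back

### The job

The turntable has to be freed so that a colleague can turn the plaster jar for painting. First set the loose lid gently on the jar so that it sits centred, level and fully down on the rim, and let go of it; only then pull the turntable's sprung index plunger straight up, fully back to its stop, and finish while still holding it there in the gripper, without letting go. Do not shift the jar or disturb anything else on the table.

Things in the scene. Friction and masses are not known exactly. Their poses are not given: they have to be found in the camera images.
- turntable: Low metal turntable, fixed: disc 290 mm in diameter, top 50 mm above the table; does not turn in this task. Origin on its axis at table level, z up. The index plunger stands 130 mm from the axis along its own +x, on a bracket 36 mm wide (115 to 183 mm from the axis), top 78 mm above the table; a collar 18 mm wide on it reaches 89 mm.
- plunger (a joint): Pull of the index plunger in m: 0 is down with its pin 12 mm deep in a hole of the disc, 0.020 is fully back, pulled straight up against its stop (pin then 8 mm clear of the disc). A spring pushes it down: 7.5 N at 0, rising to 13.5 N at 0.020; let go, it snaps back.
- plunger_grip (a point): Point on the plunger's axis at the middle of the round black knob's waist, 107 mm above the table when the plunger is down; moves up with it. The waist is 26 mm in diameter and reaches from 15 mm below to 14 mm above this point; above it is a lip of 33 mm diameter whose top is 23 mm above this point. z up.
- jar: Open barrel-shaped white plaster jar, standing loose near the middle of the turntable: 95 mm wide, 90 mm tall, 0.6 kg; origin at the centre of its underside, z up.
- jar_rim (a point): Centre of the jar's mouth at rim height, 90 mm above the jar's underside, 140 mm above the table. Rim 88 mm outside, 76 mm inside diameter.
- lid: Loose white plaster lid of the jar, lying right way up on the table: a disc of 100 mm diameter and 12 mm thickness with a centring boss below (66 mm diameter, 8 mm deep, goes into the jar's mouth) and a round knob above (26 mm diameter, 36 mm tall). Origin at the centre of the boss's underside, z up; total height 56 mm; mass about 0.16 kg.
- lid_seat (a point): Point on the lid's axis on the underside of its disc, 8 mm above the lid's origin; it coincides with point jar_rim when the lid is seated.
- lid_grip (a point): Point on the axis of the lid's knob, 43 mm above the lid's origin, 13 mm below the knob's top: the place to grip.
- bottle_a: Bystander, loose, to be left alone: paint bottle, 58 mm wide, 160 mm tall with its pointed nozzle (100 mm straight body); origin at the middle of its underside.
- bottle_b: Bystander, loose, to be left alone: paint bottle, 58 mm wide, 190 mm tall with its pointed nozzle; origin at the middle of its underside.
- brush_glass: Bystander, loose, to be left alone: drinking glass 72 mm wide, 100 mm tall, with four brushes standing in it up to 200 mm; origin at the middle of its underside.
- saucer: Bystander, loose, to be left alone: shallow white saucer, 100 mm wide, 20 mm tall; origin at the middle of its underside.
- tape: Bystander, loose, to be left alone: roll of masking tape lying flat, outside 90 mm, inside 68 mm, 25 mm tall; origin at the middle of its underside.
- hammer: Bystander, loose, to be left alone: hammer lying flat, about 0.25 m long; lies along its own x, handle to -x.
- spatula: Bystander, loose, to be left alone: spatula lying flat, about 0.27 m long; lies along its own x, handle to -x.
There are look-alikes about, which are no part of the job. What is shaped like the lid but green, red or yellow is not meant.

How it is judged:
On the way, in this order (a step that is already met when the one before it is completed fails the run):
1. the lid sits level and fully down on the jar's rim, let go (z of lid_seat in the frame of jar_rim between -0.003 and 0.003 m and horizontal distance between lid_seat and jar_rim below 0.008 m and angle between lid's own z axis and vertical below 0.06 rad and contact force between lid and the fingers below 0.1 N and linear speed of lid below 0.03 m/s and contact force between lid and jar above 0.3 N), for 0.2 s.
2. the fingers hold the plunger pulled back (value of joint plunger above 0.016 m and contact force between plunger and the fingers above 2 N), for 0.3 s.
At the end, for the whole second after the job is handed in: Fingers hold the plunger (over 2 N) pulled more than 16 of its 20 mm; lid resting untouched on the jar, seat within 3 mm in height and 8 mm sideways of the rim centre, tilt under 0.06 rad; jar upright within 15 mm of its start, each bystander within 25 mm (all of step 1 and all of step 2 and contact force between plunger and lid below 0.1 N and distance of jar from where it was at the start of the episode below 0.015 m and angle between jar's own z axis and vertical below 0.05 rad and distance of each of bottle_a, bottle_b, brush_glass, saucer, tape, hammer, spatula from where it was at the start of the episode below 0.025 m); the arm keeps its last pose, push and grip.
It fails at once if the plunger is pulled more than 8 mm while the lid is not seated on the jar (value of joint plunger above 0.008 m and not (z of lid_seat in the frame of jar_rim between -0.003 and 0.003 m and horizontal distance between lid_seat and jar_rim below 0.008 m and angle between lid's own z axis and vertical below 0.06 rad)).
It fails at once if the lid is dropped or thrown (moves faster than 0.5 m/s outside the fingers) (linear speed of lid above 0.5 m/s and contact force between lid and the fingers below 0.1 N).
It fails at once if the jar is shifted more than 15 mm or tipped (distance of jar from where it was at the start of the episode above 0.015 m or angle between jar's own z axis and vertical above 0.15 rad).
It fails at once if a bystander is shifted more than 25 mm (distance of any of bottle_a, bottle_b, brush_glass, saucer, tape, hammer, spatula from where it was at the start of the episode above 0.025 m).
It also fails if it takes over 51 s, if anything falls off the work surface, if the arm or the gripper's body presses on something with over 40 N, if the wrist force passes 120 N, or if a joint passes its speed limit or range.

### The arm

A 6-joint arm with a two-finger parallel gripper is mounted at the origin on the work surface. World frame = base frame: x ahead of the robot, y to its left, z up, the work surface at z = 0. Lengths are in m, angles in rad, forces in N, time in s.
With the tool pointing down it reaches from about 0.275 to 0.75 m from the base axis. Payload 10.2 kg.
Tool frame: the origin (TCP) lies between the finger pads; the fingertips stand 19 mm ahead of it and the grasp point (between the pads) is the TCP; z points along the fingers, y is the line along which they close (so a half turn about z gives the same grasp; the last joint's range is limited). The gripper opens to 85 mm and grips with 20 to 120 N. Pads are 22 mm wide; open, the fingers measure 114 mm over their backs; the gripper's body (76 mm by 85 mm) begins 54 mm behind the grasp point. The pads swing forward as they close: fully open they stand 13 mm farther back than shut.
Start: joints at [0.972, 0.313, 1.498, -0, 1.331, -0.223], TCP at [0.193, 0.488, 0.226] pointing down, gripper open.
Joint ranges: [-2.94, 2.94], [-0.97, 2.17], [0.19, 2.56], [-1.23, 4.37], [0.02, 3.11], [-2.88, 2.88]. Speed limits (rad/s): [2.39, 2.39, 3.01, 3.14, 3.14, 3.14].

### API

Orientations are given as [roll, pitch, yaw] about the fixed x, y, z axes, in that order (R = Rz(yaw) Ry(pitch) Rx(roll)).
In Python, from station import status, eyes, order gives the robot as it stands.
- The arm moves only by the tool arm_command, never from a script. Its argument "motion" is a list of rows, each an object of numbers: "tx", "ty", "tz": the shift along the tool's x, y, z normalised to -1 to 1, where 1 is 0.15 m; "wx", "wy", "wz": the turn, a rotation vector about the tool's x, y, z normalised to -1 to 1, where 1 is pi rad. In form: [{"tx": .., "ty": .., "tz": .., "wx": .., "wy": .., "wz": ..}, ...]. A call has 1 to 8 rows; each row is the pose to reach, as a shift and turn from the pose commanded when the call began, along the tool's axes at that moment, turning the shorter way round; what a row does not reach only later rows make up. A row lasts 1/8 s, in which the tool goes at most 62.5 mm and 10.7 degrees, less where a joint would pass 70% of its speed; a pose out of reach is approached as far as the arm can. A call with a number of a shift or a turn outside -1 to 1 is refused whole. A call with a gripper value outside its range is refused whole. "grip" is the opening, from -1 (shut) to 1 (fully open), set as the call begins (left out, the last holds). The fingers move at their own pace and stop on an object; "squeeze" is the grip in N (left out, the last holds). Time passes only in rows, so rows that repeat a pose let the fingers close. It gives the time, the measured TCP pose, the force, the opening and the grip force at its end, in the units of the state.
- status.get_state(): the state, without advancing time (a new reading comes with each control period).
- eyes.capture(name): name is "side" or "top" or "wrist"; returns a dict with "img" (384x512x3 uint8, blue, green, red), "range_z" (384x512 float32, m along the optical axis (not along the pixel's ray), 0 where there is no reading), "fx", "fy", "cx", "cy" (pixels), "R" (3x3) and "t" (3): a world point X has camera coordinates R X + t. Camera axes: x right, y down, z forward; pixel columns grow to the right and rows downward; lengths in m; the calibration is good to about 2 mm. A picture is of the moment at which its call begins.
- order.finish_job(): hands the job in; it is judged then, once.
Trained networks look in a picture, given as the dict that the camera call returned (one of the last four; its "shot" number tells which), for a name from the list of things; names that differ only in an ending like _2 or _b are one class to them, and where a whole thing is asked for, a point or a joint stands for the part that bears it (a point fixed in the world has none). Each returns a list of dicts, best first, with "confidence" (0 to 1); they miss things now and then, are a little off and sometimes report something else, mostly with a low value. They report only what shows in the picture. A call takes as long as a camera call. They do not tell look-alikes from the thing itself.
- eyes.look_for(picture, target): "extent" ([left, top, width, height] in pixels, round what is visible of it).
- eyes.masks_of(picture, target): "region" (384x512 bool, what is visible of it) and "extent" ([left, top, width, height] in pixels, round what is visible of it).
- eyes.spot_point(picture, target): "centre" ([column, row] in pixels: a listed point, or the origin of a listed thing).
The state is a dict: "t": time; "q": joint angles; "qd": joint speeds; "effort": joint torques, N m; "position": TCP position; "ee_rot": TCP orientation; "contact_force": force on the tool from outside, world axes, zero at the start; "wrist_torque": the same for the moment, N m; "grip_width": finger opening in m; "finger_force": force on a finger pad.
Only numpy, scipy, OpenCV 4.12 (cv2) and the standard library are available. Lean on these libraries where they do the work, as an engineer would, in place of code of your own. Each camera call takes 0.05 s, during which the arm holds its last target. There are 200 camera calls.

## Working session

There is one attempt and no reset: what is moved stays moved. The work goes in short steps, Python scripts to look and compute and a tool call to move; the robot and the scene stay as the last step left them, time stands still between calls to the robot, and variables do not carry over. Pictures are saved under pics/ and viewed, at most 10 in all, crops included, and the job is handed in when it is done.

Besides the shell and the picture viewer there is one more tool, called after "Call:" by a JSON object that holds its "method" and its "body", one argument or row to a line. arm_command: Moves the arm, as the interface text tells. Scaled input: -1 to 1 covers 0.15 m each way for a shift and pi rad each way for a turn. Its arguments: {"type":"object","properties":{"motion":{"type":"array","items":{"type":"object","properties":{"tx":{"type":"number","minimum":-1,"maximum":1},"ty":{"type":"number","minimum":-1,"maximum":1},"tz":{"type":"number","minimum":-1,"maximum":1},"wx":{"type":"number","minimum":-1,"maximum":1},"wy":{"type":"number","minimum":-1,"maximum":1},"wz":{"type":"number","minimum":-1,"maximum":1}}}},"grip":{"type":"number"},"squeeze":{"type":"number"}},"required":["motion"]}

```bash
mkdir -p pics; cat > h.py <<'E'
import numpy as np, cv2
from station import status, eyes, order
def world(p,u,v,d):
    c=np.array([(u-p['cx'])/p['fx']*d,(v-p['cy'])/p['fy']*d,d]); return p['R'].T@(c-p['t'])
def cloud(p):
    d=p['range_z']; v,u=np.mgrid[:384,:512]
    c=np.stack([(u-p['cx'])/p['fx']*d,(v-p['cy'])/p['fy']*d,d],-1)
    return (c-p['t'])@p['R'], d>0
E
python3 - <<'E'
from h import *
P={n:eyes.capture(n) for n in('top','side')}
cv2.imwrite('pics/a.png',np.hstack([cv2.resize(P[n]['img'],(800,600)) for n in('top',)]))
cv2.imwrite('pics/b.png',cv2.resize(P['side']['img'],(800,600)))
s=status.get_state(); print(s['t'],s['position'],s['ee_rot'])
for n,p in P.items():
    W,ok=cloud(p)
    for t in('lid','jar','plunger_grip','turntable','bottle_a','brush_glass','saucer','tape','hammer','spatula'):
        for m in eyes.masks_of(p,t)[:5]:
            r=m['region']&ok
            if m['confidence']<.3 or r.sum()<5: continue
            w=W[r]; print(n,t,round(m['confidence'],2),m['extent'],np.median(w,0).round(3),'zmax',np.percentile(w[:,2],98).round(3),p['img'][r].mean(0).astype(int))
E
```

```text
0.1 [0.19255949 0.4881469  0.22571003] [-3.14046070e+00 -2.62677676e-04  2.76579764e+00]
top lid 0.77 [133.9, 256.1, 32.1, 29.6] [0.198 0.359 0.019] zmax 0.056 [  1 152 183]
top lid 0.75 [123.4, 214.4, 26.5, 25.8] [0.346 0.411 0.019] zmax 0.057 [ 22  33 214]
top lid 0.73 [148.7, 130.3, 29.6, 26.9] [0.661 0.345 0.019] zmax 0.057 [ 57 142  47]
top lid 0.64 [177.9, 191.3, 25.1, 26.0] [0.44 0.22 0.02] zmax 0.057 [167 192 207]
top jar 0.65 [251.5, 153.8, 23.6, 29.2] [ 0.57  -0.038  0.075] zmax 0.142 [141 159 171]
top plunger_grip 0.66 [252.0, 155.0, 22.9, 27.0] [ 0.57  -0.036  0.072] zmax 0.142 [140 158 170]
top plunger_grip 0.45 [296.6, 161.9, 9.9, 5.8] [ 0.58  -0.17   0.129] zmax 0.136 [55 55 59]
top turntable 0.86 [225.4, 130.9, 89.1, 77.3] [ 0.568 -0.049  0.049] zmax 0.081 [212 213 216]
top bottle_a 0.79 [182.2, 151.0, 20.3, 20.6] [0.582 0.215 0.105] zmax 0.153 [ 62  74 139]
top bottle_a 0.63 [248.1, 155.9, 29.6, 27.3] [ 0.57  -0.038  0.07 ] zmax 0.142 [141 159 171]
top brush_glass 0.5 [134.8, 168.3, 28.5, 29.5] [0.516 0.388 0.01 ] zmax 0.023 [192 210 223]
top saucer 0.96 [133.7, 170.
[... 1226 characters left out ...]
 0.64 [249.8, 102.9, 18.9, 37.2] [ 0.615 -0.452  0.071] zmax 0.122 [81 91 97]
side saucer 0.6 [194.5, 287.2, 33.1, 27.0] [0.517 0.377 0.011] zmax 0.024 [169 187 195]
side saucer 0.3 [235.9, 251.4, 28.7, 30.1] [0.436 0.228 0.021] zmax 0.058 [142 160 166]
side tape 0.71 [312.6, 143.6, 23.8, 19.7] [ 0.319 -0.453  0.022] zmax 0.031 [ 59  85 109]
side hammer 0.65 [132.2, 215.1, 50.5, 54.4] [0.772 0.266 0.024] zmax 0.031 [ 92 115 136]
side hammer 0.57 [269.9, 230.0, 25.7, 71.0] [0.326 0.239 0.006] zmax 0.023 [115 129 142]
side hammer 0.35 [231.2, 174.8, 23.2, 32.1] [ 0.56  -0.019  0.11 ] zmax 0.144 [79 89 92]
side spatula 0.98 [268.3, 230.4, 27.0, 70.8] [0.326 0.245 0.005] zmax 0.023 [117 131 143]
```

View pics/a.png

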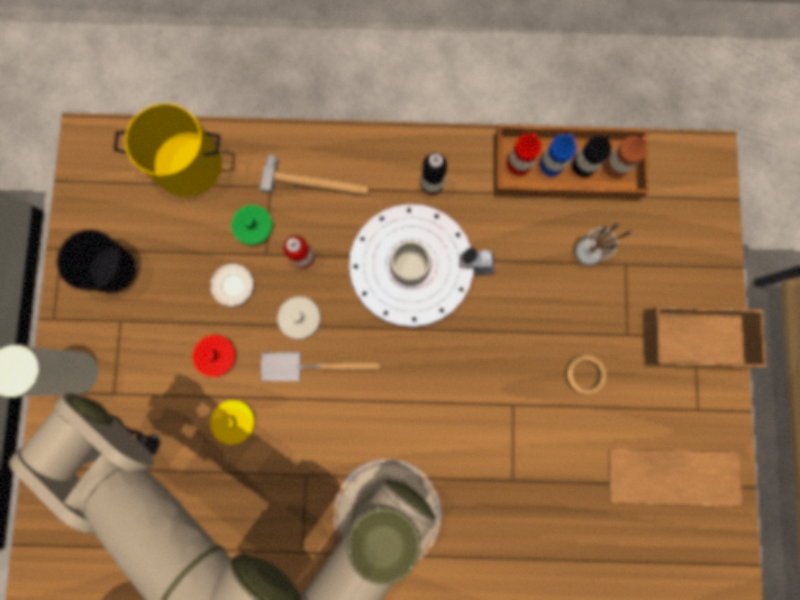

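View pics/b.png

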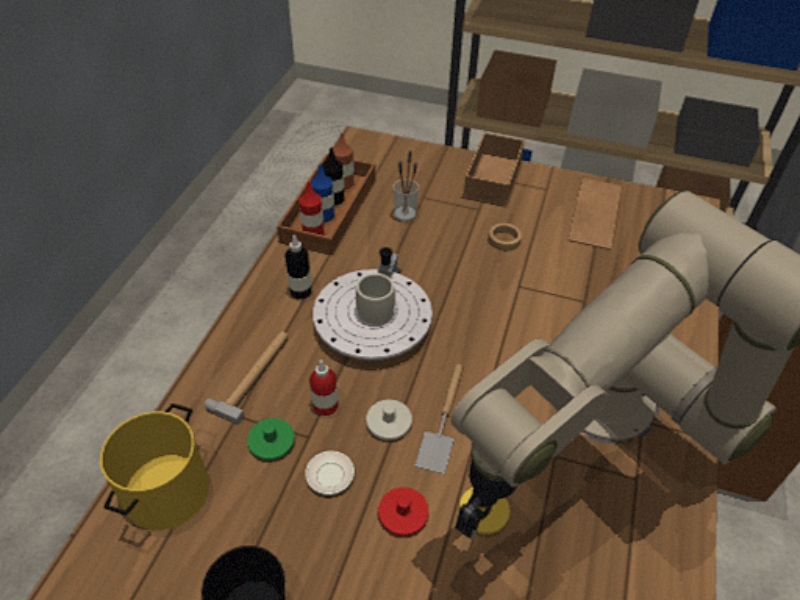

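Top view (800x600 pixels): the white lid is at (299,317). Look-alikes are green (252,224), red (214,355), yellow (232,423) and the white saucer (232,285). The jar is at (410,262) and the plunger at (475,259). I choose the white lid and check it in a crop.

```bash
cat >> h.py <<'E'
from scipy.optimize import least_squares
def circ(w,r=None):
    c=w[:,:2].mean(0)
    f=least_squares(lambda q:np.hypot(w[:,0]-q[0],w[:,1]-q[1])-(q[2] if r is None else r),[c[0],c[1],.05],loss='soft_l1',f_scale=.003)
    return f.x.round(4)
def near(W,ok,c,r,z0,z1):
    return W[ok&(np.hypot(W[...,0]-c[0],W[...,1]-c[1])<r)&(W[...,2]>z0)&(W[...,2]<z1)]
def report(p):
    W,ok=cloud(p)
    for nm,c,r,z0,z1 in(('liddisc',(.437,.222),.07,.012,.03),('lidknob',(.437,.222),.06,.035,.07),('rim',(.57,-.035),.06,.132,.15),('plung',(.578,-.168),.03,.12,.15),('table',(.57,-.035),.16,.043,.056)):
        w=near(W,ok,c,r,z0,z1)
        if len(w)<6: print(nm,len(w));continue
        lo,hi=w.min(0),w.max(0)
        print(nm,len(w),'mean',w.mean(0).round(4),'mid',((lo+hi)/2).round(4),'ext',(hi-lo).round(3),'circ',circ(w))
def R2(s):
    from scipy.spatial.transform import Rotation as Ro
    return Ro.from_euler('xyz',s['ee_rot']).as_matrix()
def goto(pos,yaw):
    "shift/turn in the units of the move, tool pointing straight down"
    from scipy.spatial.transform import Rotation as Ro
    s=status.get_state();R=R2(s)
    G=Ro.from_euler('xyz',[np.pi,0,yaw]).as_matrix()
    print('t',s['t'],'shift',(R.T@(np.array(pos)-s['position'])/.15).round(3),'turn',(Ro.from_matrix(R.T@G).as_rotvec()/np.pi).round(4))
E
python3 - <<'E'
from h import *
P={n:eyes.capture(n) for n in('top','side')}
for n,p in P.items(): print(n); report(p)
p=P['top']; cv2.imwrite('pics/c.png',cv2.resize(p['img'][175:235,155:235],None,fx=8,fy=8,interpolation=cv2.INTER_CUBIC))
for n in('top','side'):
  for t in ('bottle_b','bottle_a','plunger_grip','jar_rim'):
    for m in eyes.spot_point(P[n],t)[:3]:print(n,t,m)
goto((.40,.222,.25),2.766)
E
```

```text
top
liddisc 511 mean [0.4414 0.2207 0.0193] mid [0.4418 0.2212 0.0205] ext [0.094 0.1   0.016] circ [0.4422 0.2222 0.0365]
lidknob 45 mean [0.4414 0.2202 0.0528] mid [0.4421 0.2212 0.0477] ext [0.025 0.026 0.024] circ [0.4415 0.2207 0.0094]
rim 140 mean [ 0.561  -0.0377  0.1386] mid [ 0.5639 -0.0367  0.1393] ext [0.088 0.086 0.014] circ [ 0.563  -0.0377  0.0413]
plung 69 mean [ 0.581  -0.1695  0.1291] mid [ 0.5811 -0.1695  0.1288] ext [0.029 0.028 0.013] circ [ 0.5814 -0.1695  0.0112]
table 4053 mean [ 0.5687 -0.0388  0.0494] mid [ 0.5727 -0.0399  0.0495] ext [0.289 0.286 0.013] circ [ 0.5722 -0.0383  0.1066]
side
liddisc 529 mean [0.4376 0.2256 0.0207] mid [0.4389 0.2201 0.0209] ext [0.098 0.1   0.018] circ [0.4397 0.2189 0.038 ]
lidknob 59 mean [0.4381 0.225  0.0522] mid [0.439  0.2214 0.0496] ext [0.024 0.027 0.029] circ [0.4392 0.222  0.0097]
rim 149 mean [ 0.5583 -0.0342  0.1389] mid [ 0.559  -0.0371  0.1393] ext [0.087 0.093 0.015] circ [ 0.5593 -0.0379  0.0416]
plung 49 mean [ 0.5769 -0.1702  0.1302] mid [ 0.5774 -0.1747  0.1305] ext [0.032 0.037 0.014] circ [ 0.5775 -0.1711  
[... 297 characters left out ...]
onfidence': 0.62}
top bottle_a {'centre': [190.6, 165.1], 'confidence': 0.59}
top plunger_grip {'centre': [301.8, 165.3], 'confidence': 0.51}
top jar_rim {'centre': [262.3, 165.8], 'confidence': 0.82}
side bottle_b {'centre': [194.6, 184.3], 'confidence': 0.69}
side bottle_b {'centre': [205.7, 261.2], 'confidence': 0.65}
side bottle_a {'centre': [194.6, 184.3], 'confidence': 0.69}
side bottle_a {'centre': [205.7, 261.2], 'confidence': 0.65}
side plunger_grip {'centre': [246.6, 161.0], 'confidence': 0.52}
side plunger_grip {'centre': [248.5, 265.7], 'confidence': 0.24}
side jar_rim {'centre': [238.9, 187.0], 'confidence': 0.74}
t 1.6 shift [-1.937 -1.145 -0.159] turn [-0.      0.     -0.0001]
```

View pics/c.png

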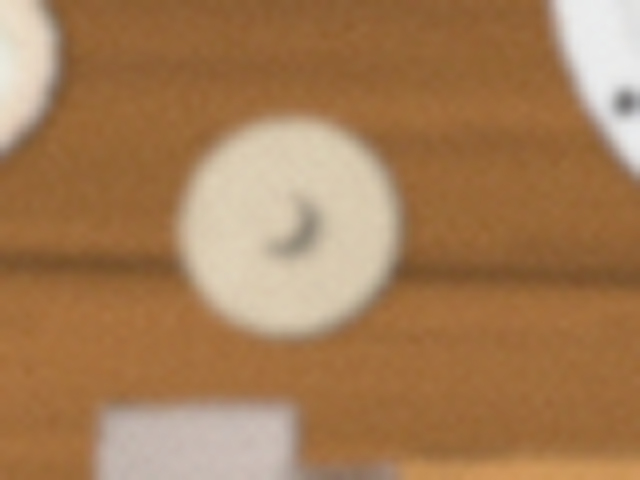

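The crop shows a cream-white lid with its knob at (288,225), clear of the spatula below it. It matches the description and the sizes (disc 0.10 m, top at 0.056 m). Moving there.

Call:
{"method": "arm_command", "body": {
  "motion": [
    {"tx":-0.33,"ty":-0.19},
    {"tx":-0.66,"ty":-0.38},
    {"tx":-1.0,"ty":-0.57,"tz":-0.08},
    {"tx":-1.0,"ty":-0.57,"tz":-0.16}
  ],
  "grip": 1
}}

```text
invalid input at $.motion[0]: expected keys tx, ty, tz, wx, wy, wz
```

Call:
{"method": "arm_command", "body": {
  "motion": [
    {"tx":-0.33,"ty":-0.19},
    {"tx":-0.66,"ty":-0.38},
    {"tx":-0.94,"ty":-0.57},
    {"tx":-0.94,"ty":-0.57},
    {"tx":-0.94,"ty":-0.57}
  ]
}}

```text
invalid input at $.motion[0]: expected keys tx, ty, tz, wx, wy, wz
```

```bash
python3 - <<'E'
from h import *
p=eyes.capture('wrist'); cv2.imwrite('pics/d.png',p['img']); report(p)
print('cam',-p['R'].T@p['t']); print(status.get_state()['position'])
goto((.4405,.2212,.12),2.766)
E
```

```text
liddisc 0
lidknob 0
rim 0
plung 0
table 0
cam [0.13103638 0.51279768 0.3735211 ]
[0.19271277 0.4883733  0.22620349]
t 1.65 shift [-2.19  -1.051  0.708] turn [ 0.      0.     -0.0001]
```

View pics/d.png

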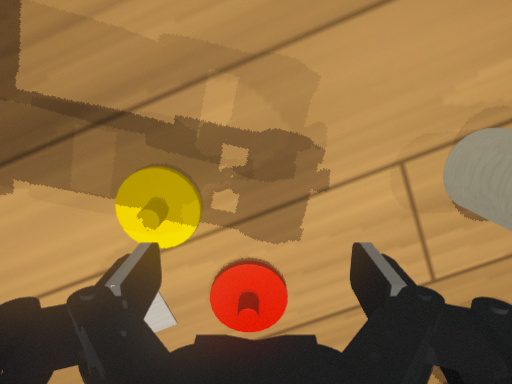

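The wrist view shows yellow (158,207) and red (248,297). The moves were refused because every key is needed, so the arm hasn't moved. Resending.

Call:
{"method": "arm_command", "body": {
  "motion": [
    {"tx":-0.33,"ty":-0.19,"tz":0,"wx":0,"wy":0,"wz":0},
    {"tx":-0.66,"ty":-0.38,"tz":-0.08,"wx":0,"wy":0,"wz":0},
    {"tx":-1.0,"ty":-0.57,"tz":-0.16,"wx":0,"wy":0,"wz":0}
  ],
  "grip": 1
}}

```text
t: 2.02
position: [0.3016, 0.3524, 0.2505]
ee_rot: [3.142, 0.0, 2.766]
contact_force: [0.5, -0.0, 0.5]
grip_width: 0.0854
finger_force: 0.0
```

Call:
{"method": "arm_command", "body": {
  "motion": [
    {"tx":-0.33,"ty":-0.16,"tz":0,"wx":0,"wy":0,"wz":0},
    {"tx":-0.66,"ty":-0.32,"tz":0,"wx":0,"wy":0,"wz":0},
    {"tx":-1.0,"ty":-0.48,"tz":0,"wx":0,"wy":0,"wz":0}
  ]
}}

```text
t: 2.4
position: [0.415, 0.2303, 0.2504]
ee_rot: [3.141, 0.0, 2.766]
contact_force: [-0.2, 0.5, -1.0]
grip_width: 0.0853
finger_force: 0.0
```

Call:
{"method": "arm_command", "body": {
  "motion": [
    {"tx":-0.33,"ty":0,"tz":0,"wx":0,"wy":0,"wz":0},
    {"tx":-0.66,"ty":0,"tz":0,"wx":0,"wy":0,"wz":0},
    {"tx":-0.66,"ty":0,"tz":0,"wx":0,"wy":0,"wz":0},
    {"tx":-0.66,"ty":0,"tz":0,"wx":0,"wy":0,"wz":0}
  ]
}}

```text
t: 2.9
position: [0.5055, 0.1957, 0.2501]
ee_rot: [-3.141, -0.001, 2.766]
contact_force: [-0.4, 0.8, -0.1]
grip_width: 0.0851
finger_force: 0.0
```

```bash
python3 - <<'E'
from h import *
p=eyes.capture('wrist'); cv2.imwrite('pics/e.png',p['img']); report(p)
print('cam',-p['R'].T@p['t']); s=status.get_state(); print(s['position'],s['ee_rot'],s['contact_force'])
goto((.4405,.2212,.12),2.766)
E
```

```text
liddisc 5584 mean [0.4434 0.223  0.0196] mid [0.4448 0.2222 0.0197] ext [0.099 0.099 0.006] circ [0.4445 0.2226 0.0362]
lidknob 488 mean [0.4447 0.2223 0.0554] mid [0.4448 0.2222 0.0553] ext [0.025 0.025 0.005] circ [0.4448 0.2223 0.0087]
rim 477 mean [ 0.5293 -0.0201  0.1372] mid [ 0.532  -0.0271  0.1367] ext [0.021 0.049 0.009] circ [ 0.5708 -0.0391  0.0475]
plung 0
table 20286 mean [ 5.314e-01 -3.000e-04  4.950e-02] mid [ 0.5626 -0.0303  0.0495] ext [0.264 0.27  0.013] circ [ 0.5754 -0.0317  0.1088]
cam [0.44395324 0.22006987 0.39743464]
[0.50528791 0.19593949 0.25032608] [ 3.14154454e+00 -2.02580648e-04  2.76661616e+00] [0.21489034 0.47737696 0.14138046]
t 2.95 shift [ 0.463 -0.002  0.869] turn [ 0.     -0.0001  0.0002]
```

View pics/e.png

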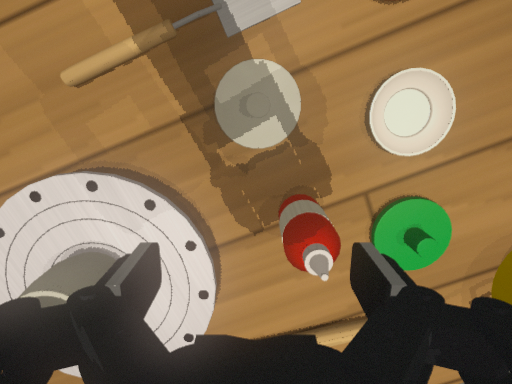

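The wrist view shows the white lid at (258,103), clear all round. The fingers can come down with the bottle (315,235) and saucer (410,112) well outside. Descending now.

Call:
{"method": "arm_command", "body": {
  "motion": [
    {"tx":0.3,"ty":0.01,"tz":0.15,"wx":0,"wy":0,"wz":0},
    {"tx":0.45,"ty":0.01,"tz":0.5,"wx":0,"wy":0,"wz":0},
    {"tx":0.45,"ty":0.01,"tz":0.8,"wx":0,"wy":0,"wz":0},
    {"tx":0.45,"ty":0.01,"tz":1.0,"wx":0,"wy":0,"wz":0},
    {"tx":0.45,"ty":0.01,"tz":1.0,"wx":0,"wy":0,"wz":0}
  ],
  "grip": 1
}}

```text
t: 3.58
position: [0.4421, 0.2219, 0.0993]
ee_rot: [-3.14, -0.003, 2.767]
contact_force: [0.5, 0.5, 0.7]
grip_width: 0.0856
finger_force: 0.0
```

Call:
{"method": "arm_command", "body": {
  "motion": [
    {"tx":0,"ty":0,"tz":0.15,"wx":0,"wy":0,"wz":0},
    {"tx":0,"ty":0,"tz":0.3,"wx":0,"wy":0,"wz":0},
    {"tx":0,"ty":0,"tz":0.36,"wx":0,"wy":0,"wz":0},
    {"tx":0,"ty":0,"tz":0.36,"wx":0,"wy":0,"wz":0}
  ]
}}

```text
t: 4.08
position: [0.4441, 0.2218, 0.0471]
ee_rot: [3.141, 0.001, 2.766]
contact_force: [0.3, 0.1, 0.5]
grip_width: 0.0852
finger_force: 0.0
```

Call:
{"method": "arm_command", "body": {
  "motion": [
    {"tx":0,"ty":0,"tz":0,"wx":0,"wy":0,"wz":0},
    {"tx":0,"ty":0,"tz":0,"wx":0,"wy":0,"wz":0},
    {"tx":0,"ty":0,"tz":0,"wx":0,"wy":0,"wz":0},
    {"tx":0,"ty":0,"tz":0,"wx":0,"wy":0,"wz":0},
    {"tx":0,"ty":0,"tz":0,"wx":0,"wy":0,"wz":0},
    {"tx":0,"ty":0,"tz":0,"wx":0,"wy":0,"wz":0}
  ],
  "grip": -1,
  "squeeze": 30
}}

```text
t: 4.82
position: [0.444, 0.2217, 0.0465]
ee_rot: [3.141, 0.0, 2.766]
contact_force: [-0.9, 1.0, 4.9]
grip_width: 0.0237
finger_force: 29.5
```

Call:
{"method": "arm_command", "body": {
  "motion": [
    {"tx":0,"ty":0,"tz":-0.08,"wx":0,"wy":0,"wz":0},
    {"tx":0,"ty":0,"tz":-0.25,"wx":0,"wy":0,"wz":0},
    {"tx":0,"ty":0,"tz":-0.5,"wx":0,"wy":0,"wz":0},
    {"tx":0,"ty":0,"tz":-0.75,"wx":0,"wy":0,"wz":0},
    {"tx":0,"ty":0,"tz":-1,"wx":0,"wy":0,"wz":0}
  ]
}}

```text
t: 5.45
position: [0.4434, 0.2214, 0.1978]
ee_rot: [-3.141, -0.0, 2.766]
contact_force: [-0.3, -0.6, -1.3]
grip_width: 0.0236
finger_force: 29.6
```

Call:
{"method": "arm_command", "body": {
  "motion": [
    {"tx":0,"ty":0,"tz":-0.2,"wx":0,"wy":0,"wz":0},
    {"tx":0,"ty":0,"tz":-0.36,"wx":0,"wy":0,"wz":0},
    {"tx":0,"ty":0,"tz":-0.36,"wx":0,"wy":0,"wz":0},
    {"tx":0,"ty":0,"tz":-0.36,"wx":0,"wy":0,"wz":0}
  ]
}}

```text
t: 5.95
position: [0.4433, 0.2214, 0.2491]
ee_rot: [-3.14, -0.002, 2.766]
contact_force: [-0.3, -0.3, -1.4]
grip_width: 0.0237
finger_force: 29.6
```

```bash
cat >> h.py <<'E'
def held(p,pos):
    "level and centre of the lid held at TCP pos, relative to the TCP"
    W,ok=cloud(p); w=near(W,ok,pos,.056,pos[2]-.05,pos[2]-.018)
    if len(w)<20: print('held',len(w)); return
    z=np.median(w[:,2]); w=w[abs(w[:,2]-z)<.006]; b=np.array([w.min(0),w.max(0)])
    c=np.linalg.lstsq(np.c_[w[:,:2]-pos[:2],np.ones(len(w))],w[:,2],rcond=None)[0]
    h=cv2.convexHull(w[:,:2].astype(np.float32))[:,0]
    print('held n',len(w),'mid-tcp',((b[0]+b[1])/2-pos).round(4),'ext',(b[1]-b[0]).round(4),'slope',c[:2].round(3),'z0',round(c[2]-pos[2],4),'hullfit R50',circ(h.astype(float),.05)[:2]-np.array(pos[:2]).round(4))
E
python3 - <<'E'
from h import *
s=status.get_state();print(s['position'],s['ee_rot'],s['grip_width'],s['finger_force'],s['contact_force'])
for n in('wrist','side','top'):
    p=eyes.capture(n); print(n); held(p,s['position']); report(p) if n=='wrist' else 0
    if n=='wrist': a=p['img']
    if n=='side':
        R=p['R']@s['position']+p['t']; u=int(p['fx']*R[0]/R[2]+p['cx']);v=int(p['fy']*R[1]/R[2]+p['cy'])
        b=cv2.resize(p['img'][v-45:v+45,u-60:u+60],(512,384),interpolation=cv2.INTER_CUBIC)
cv2.imwrite('pics/f.png',cv2.resize(np.hstack([a,b]),(800,300)))
goto((.561,-.0377,.25),2.766)
E
```

```text
[0.44327571 0.22141831 0.24911115] [-3.14041570e+00 -1.60560348e-03  2.76577093e+00] 0.023672924393149615 29.592490196228027 [-0.31303714 -0.29943061 -1.42899231]
wrist
held n 14935 mid-tcp [ 0.0006  0.0006 -0.0268] ext [0.0994 0.0995 0.0119] slope [0.003 0.01 ] z0 -0.0269 hullfit R50 [0.0007 0.0005]
liddisc 0
lidknob 0
rim 0
plung 0
table 11769 mean [ 0.4891 -0.0359  0.0494] mid [ 0.5435 -0.0424  0.0476] ext [0.226 0.279 0.009] circ [ 0.5835 -0.0289  0.1209]
side
held n 522 mid-tcp [-0.0051  0.0017 -0.0259] ext [0.0985 0.0998 0.0117] slope [0.004 0.001] z0 -0.0258 hullfit R50 [-0.0049  0.0003]
top
held n 175 mid-tcp [ 0.0012 -0.0025 -0.0275] ext [0.0832 0.0937 0.0111] slope [0.016 0.018] z0 -0.0271 hullfit R50 [-0.0015  0.0003]
t 6.1 shift [-1.363 -1.32  -0.006] turn [-0.0004 -0.0005 -0.0001]
```

View pics/f.png

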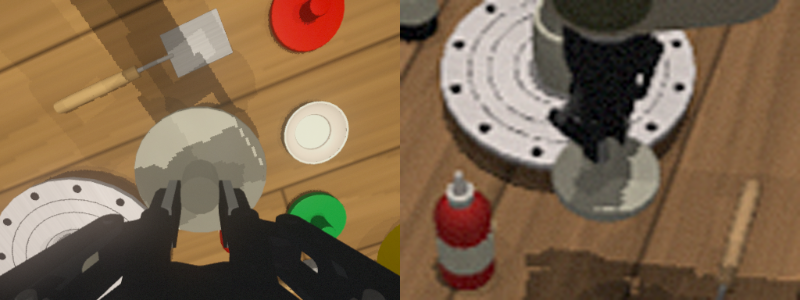

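The lid is held level and centred on the TCP (wrist panel (200,165), side panel (605,178)). I'll carry it past the jar so the wrist camera can measure the rim with the same eye.

Call:
{"method": "arm_command", "body": {
  "motion": [
    {"tx":-0.15,"ty":-0.1,"tz":-0.1,"wx":0,"wy":0,"wz":0},
    {"tx":-0.35,"ty":-0.24,"tz":-0.2,"wx":0,"wy":0,"wz":0},
    {"tx":-0.6,"ty":-0.4,"tz":-0.21,"wx":0,"wy":0,"wz":0},
    {"tx":-0.85,"ty":-0.56,"tz":-0.21,"wx":0,"wy":0,"wz":0},
    {"tx":-1.0,"ty":-0.66,"tz":-0.21,"wx":0,"wy":0,"wz":0}
  ]
}}

```text
t: 6.72
position: [0.5477, 0.0727, 0.2807]
ee_rot: [-3.141, -0.001, 2.764]
contact_force: [-0.4, 1.0, -0.6]
grip_width: 0.0234
finger_force: 29.6
```

Call:
{"method": "arm_command", "body": {
  "motion": [
    {"tx":-0.2,"ty":-0.15,"tz":0,"wx":0,"wy":0,"wz":0},
    {"tx":-0.45,"ty":-0.32,"tz":0,"wx":0,"wy":0,"wz":0},
    {"tx":-0.7,"ty":-0.48,"tz":0,"wx":0,"wy":0,"wz":0},
    {"tx":-0.85,"ty":-0.58,"tz":0,"wx":0,"wy":0,"wz":0},
    {"tx":-0.96,"ty":-0.65,"tz":0,"wx":0,"wy":0,"wz":0},
    {"tx":-0.96,"ty":-0.65,"tz":0,"wx":0,"wy":0,"wz":0},
    {"tx":-0.96,"ty":-0.65,"tz":0,"wx":0,"wy":0,"wz":0}
  ]
}}

```text
t: 7.6
position: [0.6448, -0.0684, 0.2814]
ee_rot: [3.141, -0.001, 2.766]
contact_force: [0.1, 1.7, -0.9]
grip_width: 0.0236
finger_force: 29.6
```

```bash
python3 - <<'E'
from h import *
s=status.get_state();print(s['position'],s['ee_rot'],s['q'])
p=eyes.capture('wrist'); held(p,s['position']); cv2.imwrite('pics/g.png',p['img'])
W,ok=cloud(p); w=near(W,ok,(.564,-.037),.06,.134,.146); print(len(w),w.min(0),w.max(0)); r=np.hypot(*(w[:,:2]-[.564,-.037]).T)
print('r pct',np.percentile(r,[2,25,50,75,98]).round(4),'fit41',circ(w,.041),'free',circ(w))
h=cv2.convexHull(w[:,:2].astype(np.float32))[:,0].astype(float); print('hull44',circ(h,.044))
E
```

```text
[ 0.64481287 -0.068379    0.28135007] [ 3.14149242e+00 -9.20234600e-04  2.76630169e+00] [-2.86056662e-01  5.77645070e-01  9.63602123e-01  1.81924335e-04
  1.60125310e+00 -1.48155652e+00]
held n 14938 mid-tcp [ 0.0007  0.0006 -0.0269] ext [0.0996 0.0995 0.0119] slope [0.005 0.012] z0 -0.0269 hullfit R50 [0.0009 0.0005]
2197 [ 0.52189194 -0.08137483  0.13419018] [0.61043664 0.00632219 0.14210897]
r pct [0.0362 0.0389 0.0407 0.0425 0.0455] fit41 [ 0.5664 -0.0376  0.05  ] free [ 0.5664 -0.0376  0.0409]
hull44 [ 0.5663 -0.0375  0.05  ]
```

View pics/g.png

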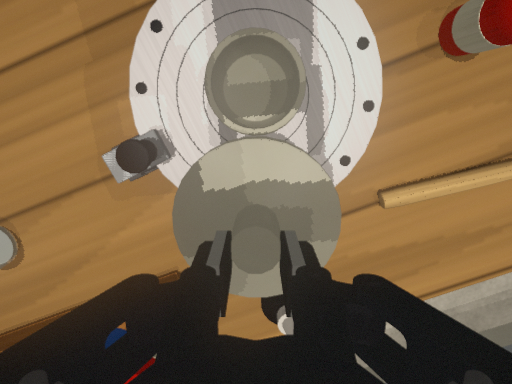

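The wrist view shows the jar mouth at (255,80), the held lid at (257,215) and the plunger knob at (135,155). The rim fits as a circle at (0.5664, -0.0376) with radii 38–44 mm, as specified. Moving above it and then down.

Call:
{"method": "arm_command", "body": {
  "motion": [
    {"tx":0.2,"ty":0,"tz":0,"wx":0,"wy":0,"wz":0},
    {"tx":0.42,"ty":0,"tz":0.05,"wx":0,"wy":0,"wz":0},
    {"tx":0.565,"ty":-0.005,"tz":0.2,"wx":0,"wy":0,"wz":0},
    {"tx":0.565,"ty":-0.005,"tz":0.38,"wx":0,"wy":0,"wz":0},
    {"tx":0.565,"ty":-0.005,"tz":0.5,"wx":0,"wy":0,"wz":0},
    {"tx":0.565,"ty":-0.005,"tz":0.56,"wx":0,"wy":0,"wz":0},
    {"tx":0.565,"ty":-0.005,"tz":0.56,"wx":0,"wy":0,"wz":0},
    {"tx":0.565,"ty":-0.005,"tz":0.56,"wx":0,"wy":0,"wz":0}
  ]
}}

```text
t: 8.65
position: [0.5664, -0.0386, 0.1986]
ee_rot: [3.141, 0.001, 2.766]
contact_force: [-0.2, -0.1, -0.7]
grip_width: 0.0233
finger_force: 29.7
```

```bash
python3 - <<'E'
from h import *
s=status.get_state();print(s['position'],s['ee_rot'])
p=eyes.capture('wrist'); held(p,s['position'])
goto((.5656,-.0381,.179),2.766)
E
```

```text
[ 0.56636516 -0.03863457  0.1985792 ] [3.14143044e+00 1.45382365e-03 2.76599035e+00]
held n 14930 mid-tcp [ 0.0008  0.0005 -0.0269] ext [0.0997 0.0993 0.0117] slope [0.008 0.011] z0 -0.0269 hullfit R50 [0.0009 0.0004]
t 8.7 shift [0.006 0.002 0.13 ] turn [ 0.0001  0.0005 -0.    ]
```

Call:
{"method": "arm_command", "body": {
  "motion": [
    {"tx":0.005,"ty":0.002,"tz":0.03,"wx":0,"wy":0,"wz":0},
    {"tx":0.005,"ty":0.002,"tz":0.06,"wx":0,"wy":0,"wz":0},
    {"tx":0.005,"ty":0.002,"tz":0.085,"wx":0,"wy":0,"wz":0},
    {"tx":0.005,"ty":0.002,"tz":0.105,"wx":0,"wy":0,"wz":0},
    {"tx":0.005,"ty":0.002,"tz":0.12,"wx":0,"wy":0,"wz":0},
    {"tx":0.005,"ty":0.002,"tz":0.12,"wx":0,"wy":0,"wz":0}
  ]
}}

```text
t: 9.45
position: [0.5654, -0.0381, 0.1795]
ee_rot: [-3.142, -0.0, 2.766]
contact_force: [-0.2, 0.0, -1.4]
grip_width: 0.0234
finger_force: 29.7
```

Call:
{"method": "arm_command", "body": {
  "motion": [
    {"tx":0,"ty":0,"tz":0.008,"wx":0,"wy":0,"wz":0},
    {"tx":0,"ty":0,"tz":0.014,"wx":0,"wy":0,"wz":0},
    {"tx":0,"ty":0,"tz":0.014,"wx":0,"wy":0,"wz":0}
  ]
}}

```text
t: 9.82
position: [0.5658, -0.038, 0.1784]
ee_rot: [3.141, 0.001, 2.766]
contact_force: [0.6, 2.4, 6.5]
grip_width: 0.0236
finger_force: 30.3
```

Light contact at the expected height. Releasing.

Call:
{"method": "arm_command", "body": {
  "motion": [
    {"tx":0,"ty":0,"tz":0,"wx":0,"wy":0,"wz":0},
    {"tx":0,"ty":0,"tz":0,"wx":0,"wy":0,"wz":0},
    {"tx":0,"ty":0,"tz":0,"wx":0,"wy":0,"wz":0},
    {"tx":0,"ty":0,"tz":0,"wx":0,"wy":0,"wz":0},
    {"tx":0,"ty":0,"tz":0,"wx":0,"wy":0,"wz":0}
  ],
  "grip": 0.4
}}

```text
t: 10.45
position: [0.5655, -0.0382, 0.1776]
ee_rot: [-3.142, -0.0, 2.766]
contact_force: [-0.9, 0.3, 0.6]
grip_width: 0.0597
finger_force: 0.0
```

Call:
{"method": "arm_command", "body": {
  "motion": [
    {"tx":0,"ty":0,"tz":-0.1,"wx":0,"wy":0,"wz":0},
    {"tx":0,"ty":0,"tz":-0.35,"wx":0,"wy":0,"wz":0},
    {"tx":0,"ty":0,"tz":-0.6,"wx":0,"wy":0,"wz":0},
    {"tx":-0.25,"ty":0,"tz":-0.67,"wx":0,"wy":0,"wz":0},
    {"tx":-0.5,"ty":0,"tz":-0.67,"wx":0,"wy":0,"wz":0},
    {"tx":-0.5,"ty":0,"tz":-0.67,"wx":0,"wy":0,"wz":0},
    {"tx":-0.5,"ty":0,"tz":-0.67,"wx":0,"wy":0,"wz":0}
  ]
}}

```text
t: 11.32
position: [0.6349, -0.0654, 0.2787]
ee_rot: [3.142, 0.0, 2.766]
contact_force: [0.4, 0.8, 0.1]
grip_width: 0.0593
finger_force: 0.0
```

```bash
python3 - <<'E'
from h import *
s=status.get_state();print(s['position'],s['ee_rot'],s['grip_width'])
p=eyes.capture('wrist'); cv2.imwrite('pics/i.png',p['img'])
W,ok=cloud(p)
held(p,np.array([.566,-.038,.179]))
w=near(W,ok,(.566,-.038),.03,.178,.2); print('knob',len(w),((w.min(0)+w.max(0))/2).round(4))
w=near(W,ok,(.58,-.17),.035,.12,.14); print('plunger',len(w),w.min(0).round(4),w.max(0).round(4),circ(cv2.convexHull(w[:,:2].astype(np.float32))[:,0].astype(float),.0165) if len(w)>10 else 0)
w=near(W,ok,(.58,-.19),.06,.07,.083); print('bracket',len(w),w.mean(0).round(4),cv2.minAreaRect(w[:,:2].astype(np.float32)) if len(w)>10 else 0)
w=near(W,ok,(.57,-.04),.16,.046,.054); h=cv2.convexHull(w[:,:2].astype(np.float32))[:,0].astype(float); print('tt',circ(h,.145))
E
```

```text
[ 0.63488215 -0.06544305  0.27873636] [3.14154156e+00 2.94370461e-04 2.76590798e+00] 0.0593333579831152
held n 10754 mid-tcp [ 0.0003  0.0002 -0.0276] ext [0.0991 0.099  0.0058] slope [0. 0.] z0 -0.0275 hullfit R50 [0.0005 0.0004]
knob 1016 [ 0.5665 -0.0378  0.1871]
plunger 963 [ 0.5684 -0.1856  0.1219] [ 0.6005 -0.1532  0.1317] [ 0.5846 -0.1694  0.05  ]
bracket 880 [ 0.5854 -0.1861  0.0771] ((0.5859135389328003, -0.18860092759132385), (0.03597091883420944, 0.06831398606300354), 4.404923915863037)
tt [ 0.575  -0.0404  0.05  ]
```

View pics/i.png

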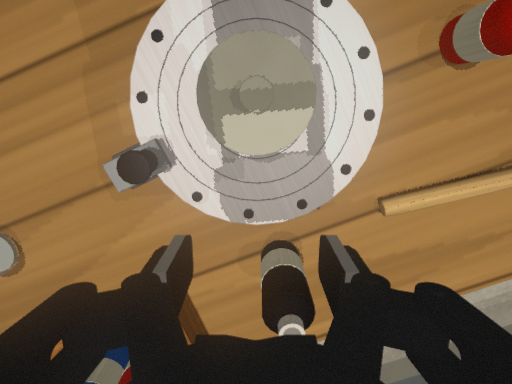

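The lid is seated: its top is at 0.1515 m, slope 0, centred within 0.3 mm of the rim (image (255,95)). The plunger knob at (138,165) measures (0.5846, -0.1694), 129.4 mm from the turntable axis as specified. Moving above it, with the fingers set to close tangentially.

Call:
{"method": "arm_command", "body": {
  "motion": [
    {"tx":0.01,"ty":-0.13,"tz":0,"wx":0,"wy":0,"wz":0.055},
    {"tx":0.02,"ty":-0.26,"tz":0,"wx":0,"wy":0,"wz":0.11},
    {"tx":0.03,"ty":-0.4,"tz":0,"wx":0,"wy":0,"wz":0.165},
    {"tx":0.04,"ty":-0.55,"tz":0,"wx":0,"wy":0,"wz":0.22},
    {"tx":0.05,"ty":-0.68,"tz":0,"wx":0,"wy":0,"wz":0.275},
    {"tx":0.06,"ty":-0.77,"tz":0,"wx":0,"wy":0,"wz":0.33},
    {"tx":0.06,"ty":-0.77,"tz":0,"wx":0,"wy":0,"wz":0.357},
    {"tx":0.06,"ty":-0.77,"tz":0,"wx":0,"wy":0,"wz":0.357}
  ]
}}

```text
t: 12.38
position: [0.5841, -0.1694, 0.2789]
ee_rot: [3.141, 0.0, 1.645]
contact_force: [-0.0, -0.1, 0.4]
grip_width: 0.0598
finger_force: 0.0
```

```bash
python3 - <<'E'
from h import *
s=status.get_state();print(s['position'],s['ee_rot'],s['qd'].round(3) if hasattr(s['qd'],'round') else s['qd'])
p=eyes.capture('wrist'); W,ok=cloud(p)
w=near(W,ok,(.5846,-.1694),.03,.12,.14); print('plunger',len(w),w.min(0).round(4),w.max(0).round(4),circ(cv2.convexHull(w[:,:2].astype(np.float32))[:,0].astype(float),.0165) if len(w)>10 else 0)
w=near(W,ok,(.5665,-.038),.03,.178,.2); print('knob',len(w),((w.min(0)+w.max(0))/2).round(4) if len(w) else 0)
goto((.5842,-.1698,.107),1.645)
E
```

```text
[ 0.58405109 -0.16941727  0.27893111] [3.14083000e+00 4.32126374e-04 1.64529623e+00] [ 0.004  0.009 -0.005  0.    -0.001 -0.039]
plunger 900 [ 0.5686 -0.1861  0.1219] [ 0.6008 -0.1536  0.1321] [ 0.5847 -0.1698  0.05  ]
knob 865 [ 0.5669 -0.0428  0.1837]
t 12.425 shift [-2.000e-03 -1.000e-03  1.145e+00] turn [0.0002 0.0001 0.0005]
```

Call:
{"method": "arm_command", "body": {
  "motion": [
    {"tx":0,"ty":0.002,"tz":0.25,"wx":0,"wy":0,"wz":0},
    {"tx":0,"ty":0.002,"tz":0.5,"wx":0,"wy":0,"wz":0},
    {"tx":0,"ty":0.002,"tz":0.7,"wx":0,"wy":0,"wz":0},
    {"tx":0,"ty":0.002,"tz":0.85,"wx":0,"wy":0,"wz":0},
    {"tx":0,"ty":0.002,"tz":0.95,"wx":0,"wy":0,"wz":0},
    {"tx":0,"ty":0.002,"tz":0.95,"wx":0,"wy":0,"wz":0}
  ]
}}

```text
t: 13.18
position: [0.5845, -0.1695, 0.1352]
ee_rot: [-3.141, -0.001, 1.645]
contact_force: [-0.4, 0.7, -0.4]
grip_width: 0.0602
finger_force: 0.0
```

Call:
{"method": "arm_command", "body": {
  "motion": [
    {"tx":0,"ty":0,"tz":0.1,"wx":0,"wy":0,"wz":0},
    {"tx":0,"ty":0,"tz":0.19,"wx":0,"wy":0,"wz":0},
    {"tx":0,"ty":0,"tz":0.19,"wx":0,"wy":0,"wz":0},
    {"tx":0,"ty":0,"tz":0.19,"wx":0,"wy":0,"wz":0}
  ]
}}

```text
t: 13.68
position: [0.585, -0.1699, 0.1074]
ee_rot: [3.141, 0.0, 1.644]
contact_force: [0.2, -0.5, -0.5]
grip_width: 0.0601
finger_force: 0.0
```

Call:
{"method": "arm_command", "body": {
  "motion": [
    {"tx":0,"ty":0,"tz":0,"wx":0,"wy":0,"wz":0},
    {"tx":0,"ty":0,"tz":0,"wx":0,"wy":0,"wz":0},
    {"tx":0,"ty":0,"tz":0,"wx":0,"wy":0,"wz":0},
    {"tx":0,"ty":0,"tz":0,"wx":0,"wy":0,"wz":0},
    {"tx":0,"ty":0,"tz":0,"wx":0,"wy":0,"wz":0},
    {"tx":0,"ty":0,"tz":0,"wx":0,"wy":0,"wz":0}
  ],
  "grip": -1,
  "squeeze": 80
}}

```text
t: 14.42
position: [0.5835, -0.17, 0.1082]
ee_rot: [-3.139, 0.0, 1.644]
contact_force: [-10.8, -0.4, 9.8]
grip_width: 0.0299
finger_force: 78.2
```

The opening reads 30 mm where the waist should give about 24–26, and there is a side load. The fingers may be on the lip, so I'll look before pulling.

```bash
python3 - <<'E'
from h import *
s=status.get_state();print(s['position'],s['ee_rot'],s['grip_width'],s['finger_force'],s['contact_force'],s['wrist_torque'])
p=eyes.capture('wrist'); q=eyes.capture('side'); W,ok=cloud(p)
w=near(W,ok,(.5846,-.1694),.02,.115,.15); print('plunger',len(w)); 
if len(w): print(w.min(0).round(4),w.max(0).round(4),np.median(w,0).round(4))
R=q['R']@s['position']+q['t']; u=int(q['fx']*R[0]/R[2]+q['cx']);v=int(q['fy']*R[1]/R[2]+q['cy'])
b=cv2.resize(q['img'][v-30:v+30,u-40:u+40],(512,384),interpolation=cv2.INTER_CUBIC)
cv2.imwrite('pics/j.png',cv2.resize(np.hstack([p['img'],b]),(800,300)))
E
```

```text
[ 0.58352931 -0.17000862  0.10819352] [-3.13852777e+00  1.27680220e-04  1.64444892e+00] 0.02987883712823968 78.1765365600586 [-10.82762949  -0.44876136   9.80375475] [ 0.06498315  1.89468534 -0.03626263]
plunger 5164
[ 0.5664 -0.1864  0.1152] [ 0.6021 -0.1534  0.15  ] [ 0.5845 -0.1669  0.1295]
```

View pics/j.png

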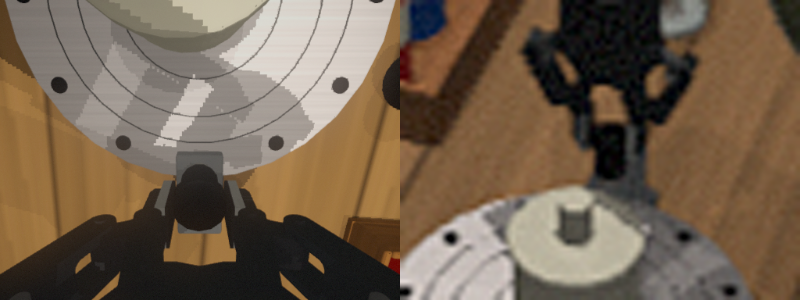

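The fingers straddle the knob (left panel (200,200)), but the pads' upper part seems to bear on the wider lip. I'll reopen, go 4 mm lower, re-centre x and regrip.

Call:
{"method": "arm_command", "body": {
  "motion": [
    {"tx":0,"ty":0,"tz":0,"wx":0,"wy":0,"wz":0},
    {"tx":0,"ty":0,"tz":0,"wx":0,"wy":0,"wz":0},
    {"tx":0,"ty":0,"tz":0,"wx":0,"wy":0,"wz":0},
    {"tx":0,"ty":-0.005,"tz":0.015,"wx":0,"wy":0,"wz":0},
    {"tx":0,"ty":-0.005,"tz":0.027,"wx":0,"wy":0,"wz":0},
    {"tx":0,"ty":-0.005,"tz":0.027,"wx":0,"wy":0,"wz":0}
  ],
  "grip": 0.3
}}

```text
t: 15.28
position: [0.584, -0.1698, 0.1028]
ee_rot: [-3.141, -0.0, 1.644]
contact_force: [0.1, 0.2, 0.3]
grip_width: 0.0555
finger_force: 0.0
```

Call:
{"method": "arm_command", "body": {
  "motion": [
    {"tx":0,"ty":0,"tz":0,"wx":0,"wy":0,"wz":0},
    {"tx":0,"ty":0,"tz":0,"wx":0,"wy":0,"wz":0},
    {"tx":0,"ty":0,"tz":0,"wx":0,"wy":0,"wz":0},
    {"tx":0,"ty":0,"tz":0,"wx":0,"wy":0,"wz":0},
    {"tx":0,"ty":0,"tz":0,"wx":0,"wy":0,"wz":0},
    {"tx":0,"ty":0,"tz":0,"wx":0,"wy":0,"wz":0}
  ],
  "grip": -1,
  "squeeze": 60
}}

```text
t: 16.02
position: [0.5834, -0.1699, 0.1035]
ee_rot: [-3.14, -0.0, 1.644]
contact_force: [-6.2, 1.2, 5.2]
grip_width: 0.0308
finger_force: 58.8
```

The opening is still about 31 mm. The pads are as tall as the waist, so they clamp the lip's edge too. Friction at this squeeze should far exceed the 13.5 N spring, so I'll take up the side load and pull gently, watching the force.

Call:
{"method": "arm_command", "body": {
  "motion": [
    {"tx":0,"ty":-0.005,"tz":0,"wx":0,"wy":0,"wz":0},
    {"tx":0,"ty":-0.005,"tz":-0.02,"wx":0,"wy":0,"wz":0},
    {"tx":0,"ty":-0.005,"tz":-0.04,"wx":0,"wy":0,"wz":0},
    {"tx":0,"ty":-0.005,"tz":-0.06,"wx":0,"wy":0,"wz":0},
    {"tx":0,"ty":-0.005,"tz":-0.06,"wx":0,"wy":0,"wz":0}
  ],
  "squeeze": 90
}}

```text
t: 16.65
position: [0.5832, -0.1699, 0.1118]
ee_rot: [-3.141, -0.0, 1.644]
contact_force: [2.8, -1.7, -11.0]
grip_width: 0.0295
finger_force: 89.6
```

```bash
cat >> h.py <<'E'
def lip():
    s=status.get_state();print('t',s['t'],s['position'].round(4),s['ee_rot'],'w',round(s['grip_width'],4),'F',s['finger_force'],s['contact_force'].round(1))
    p=eyes.capture('wrist'); W,ok=cloud(p); dark=p['img'].max(-1)<60
    w=near(W,ok&dark,(.5835,-.165),.008,.115,.165); print('lip',len(w),'z med',np.median(w[:,2]).round(4) if len(w) else 0)
    held(p,np.array([.566,-.038,.179]))
E
python3 -c "
from h import *
lip()"
```

```text
t 16.65 [ 0.5832 -0.1699  0.1118] [-3.14130566e+00 -1.97711013e-04  1.64423703e+00] w 0.0295 F 89.5932126045227 [  2.8  -1.7 -11. ]
lip 1124 z med 0.1375
held n 8757 mid-tcp [ 0.0033 -0.041  -0.0292] ext [0.0705 0.0179 0.0086] slope [-0.008  0.068] z0 -0.0249 hullfit R50 [0.0006 0.0003]
```

It holds without slipping: tool +8.3 mm, knob +8 mm, 11 N against the expected 10 N. Pulling on to the stop.

Call:
{"method": "arm_command", "body": {
  "motion": [
    {"tx":0,"ty":0,"tz":-0.02,"wx":0,"wy":0,"wz":0},
    {"tx":0,"ty":0,"tz":-0.04,"wx":0,"wy":0,"wz":0},
    {"tx":0,"ty":0,"tz":-0.06,"wx":0,"wy":0,"wz":0},
    {"tx":0,"ty":0,"tz":-0.075,"wx":0,"wy":0,"wz":0},
    {"tx":0,"ty":0,"tz":-0.075,"wx":0,"wy":0,"wz":0}
  ]
}}

```text
t: 17.32
position: [0.5832, -0.1699, 0.1232]
ee_rot: [-3.141, -0.0, 1.644]
contact_force: [4.1, -1.5, -13.9]
grip_width: 0.0296
finger_force: 89.8
```

```bash
python3 -c "
from h import *
lip()"
```

```text
t 17.325 [ 0.5832 -0.1699  0.1232] [-3.14133607e+00 -9.10284040e-05  1.64428084e+00] w 0.0296 F 89.82631802558899 [  4.1  -1.5 -13.9]
lip 1256 z med 0.1489
held n 9350 mid-tcp [ 0.0028 -0.0392 -0.0291] ext [0.0762 0.0213 0.0087] slope [-0.005  0.043] z0 -0.0259 hullfit R50 [0.0005 0.0003]
```

Call:
{"method": "arm_command", "body": {
  "motion": [
    {"tx":0,"ty":0.003,"tz":-0.006,"wx":0,"wy":0,"wz":0},
    {"tx":0,"ty":0.003,"tz":-0.011,"wx":0,"wy":0,"wz":0},
    {"tx":0,"ty":0.003,"tz":-0.011,"wx":0,"wy":0,"wz":0},
    {"tx":0,"ty":0.003,"tz":-0.011,"wx":0,"wy":0,"wz":0},
    {"tx":0,"ty":0.003,"tz":-0.011,"wx":0,"wy":0,"wz":0}
  ]
}}

```text
t: 18.0
position: [0.5832, -0.1698, 0.1239]
ee_rot: [-3.14, -0.001, 1.644]
contact_force: [3.9, -3.6, -24.9]
grip_width: 0.0295
finger_force: 90.6
```

```bash
python3 - <<'E'
from h import *
lip()
for n in('top','side'):
    W,ok=cloud(eyes.capture(n)); w=near(W,ok,(.565,-.038),.03,.176,.2); print(n,'lid knob',len(w),w.mean(0).round(4) if len(w) else 0)
E
```

```text
t 18.0 [ 0.5832 -0.1698  0.1239] [-3.13977708e+00 -8.40052399e-04  1.64416932e+00] w 0.0295 F 90.62190771102905 [  3.9  -3.6 -24.9]
lip 1258 z med 0.1495
held n 9429 mid-tcp [ 0.0029 -0.0392 -0.0292] ext [0.0762 0.0216 0.0085] slope [-0.004  0.042] z0 -0.0259 hullfit R50 [0.0011 0.0007]
top lid knob 50 [ 0.5624 -0.0381  0.1872]
side lid knob 45 [ 0.5594 -0.0371  0.1862]
```

The force rose from 14 to 25 N while the tool moved only 0.7 mm, so the plunger is against its stop (20 mm). The lid and jar are unchanged and the grip is firm. Handing in.

```bash
python3 -c "
from h import *
print(order.finish_job())"
```

```text
the job is handed in; nothing more can be done
None
```

I set the white lid on the jar (level, within about 1 mm of the rim centre) and let go of it. I then pulled the index plunger up to its stop, and the gripper was still holding it there when I handed the job in; the station returned no verdict.

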